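# Reset the test press with its interlock key

### The arm

A 7-joint arm with a two-finger parallel gripper is mounted at the origin on the work surface. World frame = base frame: x ahead of the robot, y to its left, z up, the work surface at z = 0. Lengths are in m, angles in rad, forces in N, time in s.
With the tool pointing down it reaches from about 0.35 to 0.9 m from the base axis. Payload 8.1 kg.
Tool frame: the origin (TCP) lies midway between the tips of the shut fingers; the grasp point (between the pads) lies arm.grip_point_offset behind it (arm.grip_point_offset is the distance from the TCP to the grasp point, in m); y points along the fingers, z is the direction in which the jaws open and shut, and the axes are right-handed (so a half turn about y gives the same grasp; the last joint's range is limited). The gripper opens to 92 mm and grips with 3 to 60 N. Pads are 19 mm wide; open, the fingers measure 130 mm over their backs; the gripper's body (75 mm by 190 mm) begins 47 mm behind the grasp point.
Start: joints at [1.16, 0.434, 0.025, 1.573, -0.012, 1.134, -0.075], TCP at [0.189, -0.596, 0.227] pointing down, gripper open.
Joint ranges: [-2.62, 2.62], [-0.44, 2.09], [-1.27, 1.32], [0.08, 2.57], [-1.32, 4.46], [0.12, 2], [-2.74, 2.74]. Speed limits (rad/s): [2.22, 2.22, 3.01, 3.01, 3.14, 3.14, 3.14].

### API

Orientations are given as a rotation vector (axis times angle).
In Python, from cell import arm, get_image, camera_info gives the robot as it stands.
- The arm moves only by the tool carry_out, never from a script. Its argument "steps" is one flat list of numbers, 5 for each row, row after row: the opening, from 0 (shut) to 1 (fully open), then the shift along the world's x, y, z in units of 0.1 m (1.0 is 0.1 m), then the turn about the world's z in units of 45 degrees (1.0 is 45 degrees). In form: [hand, dx, dy, dz, spin, hand, dx, dy, dz, spin, ...]. A call has 1 to 12 rows; each row is the pose to reach, as a shift and turn from the pose commanded when the call began; what a row does not reach only later rows make up. A row lasts 1/10 s, in which the tool goes at most 50 mm and 8.59 degrees, less where a joint would pass 70% of its speed; a pose out of reach is approached as far as the arm can. A call with a number of a shift or a turn outside -1 to 1 is refused whole. A call with a gripper value outside its range is refused whole. The fingers move at their own pace and stop on an object; "grip_force" is the grip in N (left out, the last holds). Time passes only in rows, so rows that repeat a pose let the fingers close. It gives the time, the measured TCP pose, the force and the opening at its end, in the units of the state.
- arm.observe(): the state, without advancing time (a new reading comes with each control period).
- get_image(name): name is "side" or "top" or "wrist"; returns (picture, depth): 384x512x3 uint8, red, green, blue; 384x512 float32, m along the optical axis (not along the pixel's ray), 0 where there is no reading.
- camera_info(name): a dict with "fovy" (degrees; the focal length in pixels is half the picture's height over the tangent of half this angle, whatever the lens; pixels are square), "cx", "cy" (the principal point, pixels), "R" (3x3) and "t" (3): a world point X has camera coordinates R X + t; the wrist camera has in their place "tool_from_camera" (4x4, takes a point from camera to tool coordinates, whose origin is the TCP and whose axes are the tool frame's). Camera axes: x right, y down, z forward; pixel columns grow to the right and rows downward; lengths in m; the calibration is good to about 2 mm. The wrist camera is an equidistant fisheye: a pixel r from the principal point sees the ray r / f radians off the axis. A picture is of the moment at which its call begins: read the wrist's pose just before it. camera_info takes no time and is no camera call.
- arm.sign_off(): hands the job in, once; it reports no verdict.
The state is a dict: "clock": time; "joints": joint angles; "dq": joint speeds; "joint_efforts": joint torques, N m; "position": TCP position; "ee_rot": TCP orientation; "force": force on the tool from outside, world axes, zero at the start; "ft_torque": the same for the moment, N m; "width": opening from 0.0 (shut) to 1.0 (fully open).
Only numpy, scipy, OpenCV 4.12 (cv2) and the standard library are available. Lean on these libraries where they do the work, as an engineer would, in place of code of your own. Each camera call takes 0.05 s, during which the arm holds its last target. There are 200 camera calls.

### The job

Reset the press's interlock: take the key from its stand, push it fully home in the keyhole on top of the control console, turn it clockwise to its stop, then back home, and withdraw it and stand it back in its stand. The lock plate was fitted a little off to one side, so feel for the keyhole with the bit. Be gentle, never pressing or twisting the key hard (keep below about 20 N), and leave everything else where it is.

Things in the scene. Friction and masses are not known exactly. Their poses are not given: they have to be found in the camera images.
- console: fixed grey control console, a hollow metal box 160 (x) x 200 (y) x 90 mm high; origin at the centre of its underside, z up. On its flat top: a steel lock plate (44 x 70 mm, 5 mm thick, face 95 mm above the origin) towards -x, a display, three low studs and, at x = 50, y = -65 mm, a round knob rising to 104 mm
- keyhole_mark (a point): nominal keyhole, on the face of the lock plate, at x = -20 mm, y = 0, z = 95 mm of the console; axes as the console's. The plate sits in a long mounting hole: the REAL keyhole lies up to 10 mm to either side of this point along the console's y (x is exact). It is a slot 18.5 mm along x by 7 mm along y through the 5 mm plate, mouth bevelled 1.5 mm at 45 degrees
- key_floor (a point): 18 mm below keyhole_mark: height of the bottom of the rotor's slot, where the key's end rests when fully home (its grip then 8 mm above the plate). The rotor, under the plate, has a slot 18.2 x 6.4 mm, in line with the keyhole at home. It turns once the key's end is 15.5 mm below the plate's face; while it is turned the bit is caught under the plate
- rotor (a joint): angle of the key switch's rotor, rad: 0 at home, growing as the key turns clockwise seen from above; hard stops at 0 and at 1.25 (72 degrees). A light spring (0.03 Nm at home, 0.07 Nm at the stop; friction 0.015 Nm) returns it home. The bit has about 0.08 rad of play in it either way
- key_centre (a point): centre of the key's black moulded grip, a box 32 (x) x 14 (y) x 44 mm (z), held by its two wide faces (along y); z up. Below it a round steel shank 5 mm thick, 16 mm long, then a flat steel bit 16 (x) x 5 (y) x 10 mm (z). End of the bit 48 mm below this point, underside of the grip 22 mm. 50 to 85 g. Fits the keyhole either way round, its x along the slot
- key: the same key; origin at the centre of the end of its bit, z up along the shank, x along the width of bit and grip
- stand: fixed aluminium key stand, a block 60 (x) x 50 (y) x 40 mm high, origin at the centre of its underside, z up. In the middle of its top a pocket 20 (x) x 8 (y) mm, 32 mm deep, mouth bevelled 1.5 mm. The key hangs in it upright, its grip resting on the block's top (grip's centre 62 mm above the origin), its x along the stand's x
- weight: bystander, not to be moved: turned brass calibration weight, 36 mm across, 45 mm tall, origin at the centre of its underside; stands beside the key stand
- tray: bystander, not to be moved: white plastic tray 110 x 240 x 50 mm, origin under its centre
- bowl: bystander, not to be moved: steel bowl 150 mm across, 60 mm tall, origin under its centre
- beaker: bystander, not to be moved: clear plastic beaker 76 mm across, 100 mm tall, origin under its centre
- jar_a: bystander, not to be moved: white sample jar 68 mm across, 90 mm tall, origin under its centre
- jar_b: bystander, not to be moved: second white sample jar, the same
- spatula: bystander, not to be moved: spatula 200 mm long lying flat, wooden handle, origin at its underside

How it is judged:
On the way, in this order (a step that is already met when the one before it is completed fails the run):
1. the key is fully home in the lock (tip at least 15.5 mm below the plate's face), the rotor not yet turned (z of key in the frame of console below 0.0795 m and horizontal distance between key and keyhole_mark below 0.015 m and value of joint rotor below 0.25 rad), for 0.1 s.
2. the key has turned the rotor clockwise to its stop (beyond 1.18 rad) (value of joint rotor above 1.18 rad and z of key in the frame of console below 0.083 m), for 0.15 s.
3. the rotor is back home (below 0.08 rad) with the key still in it (value of joint rotor below 0.08 rad and z of key in the frame of console below 0.083 m and horizontal distance between key and keyhole_mark below 0.015 m), for 0.1 s.
4. the key is withdrawn, its tip clear above the lock plate (z of key in the frame of console above 0.098 m and value of joint rotor below 0.08 rad), for 0.1 s.
At the end, for the whole second after the job is handed in: The key stands upright (within 7 degrees) and at rest in the stand's pocket, its grip down on the block (centre 58 to 65 mm above the stand's underside, tip within 6 mm of the stand's axis), released; the rotor is at home (below 0.08 rad) (horizontal distance between key and stand below 0.006 m and z of key_centre in the frame of stand between 0.058 and 0.065 m and angle between key_centre's own z axis and vertical below 0.12 rad and value of joint rotor below 0.08 rad and linear speed of key below 0.02 m/s); the robot touches nothing.
It fails at once if the key is pressed or twisted against the console, its lock plate or rotor with more than 45 N (contact force between key and console above 45 N).
It fails at once if a bystander is moved more than 20 mm (distance of any of weight, tray, bowl, beaker, jar_a, jar_b, spatula from where it was at the start of the episode above 0.02 m).
It also fails if it takes over 72 s, if anything falls off the work surface, if the arm or the gripper's body presses on something with over 40 N, if the wrist force passes 120 N, or if a joint passes its speed limit or range.

## Working session

There is one attempt and no reset: what is moved stays moved. The work goes in short steps, Python scripts to look and compute and a tool call to move; the robot and the scene stay as the last step left them, time stands still between calls to the robot, and variables do not carry over. Pictures are saved under pics/ and viewed, about 8 in all and at most 12, crops included, and the job is handed in when it is done.

Besides the shell and the picture viewer there is one more tool, called after "Request:" as a command line: name --argument value ..., lists and objects as JSON in quotes. carry_out: Moves the arm, as the interface text tells. Shifts and turns lie within -1 to 1; 1 stands for 0.1 m of shift or 45 degrees of turn. Its arguments: {"type":"object","properties":{"steps":{"type":"array","items":{"type":"number"}},"grip_force":{"type":"number"}},"required":["steps"]}

```bash
mkdir -p pics; python3 - <<'E'
from cell import arm,get_image,camera_info
import cv2,numpy as np
s=arm.observe();print({k:np.round(v,3) for k,v in s.items()})
for n in("top","side"):
    p,d=get_image(n);cv2.imwrite(f"pics/{n}0.png",p[:,:,::-1]);np.savez(f"{n}0.npz",p=p,d=d)
    print(n,{k:np.round(v,4).tolist() for k,v in camera_info(n).items()})
print({k:np.round(v,4).tolist() for k,v in camera_info("wrist").items()},arm.grip_point_offset)
a=[cv2.imread(f"pics/{n}0.png") for n in("top","side")]
E
```

```text
{'clock': np.float64(0.0), 'joints': array([ 1.16 ,  0.435,  0.025,  1.574, -0.012,  1.134, -0.075]), 'dq': array([-0.001, -0.001,  0.   ,  0.001, -0.001,  0.   , -0.001]), 'joint_efforts': array([ 1.0000e-03, -6.6785e+01,  9.8500e-01, -3.1446e+01, -6.1000e-02,
        4.3000e-02,  0.0000e+00]), 'position': array([ 0.189, -0.595,  0.226]), 'ee_rot': array([-0.319,  2.057, -2.054]), 'force': array([-0.643,  0.636,  0.642]), 'ft_torque': array([-0.011,  0.001, -0.021]), 'width': np.float64(0.999)}
top {'fovy': 53.4462, 'cx': 253.5788, 'cy': 189.451, 'R': [[-0.0259, -0.9992, -0.0319], [-0.9892, 0.0302, -0.1432], [0.1441, 0.0279, -0.9892]], 't': [0.0749, 0.5912, 1.2458]}
side {'fovy': 51.896, 'cx': 257.1152, 'cy': 183.5263, 'R': [[-0.7032, -0.7109, 0.0132], [-0.5092, 0.4906, -0.7071], [0.4962, -0.5039, -0.707]], 't': [0.4269, 0.342, 0.9379]}
{'fovy': 65.7065, 'cx': 254.1082, 'cy': 190.2714, 'tool_from_camera': [[-0.0002, 0.9532, 0.3025, -0.0827], [-0.0004, -0.3025, 0.9532, -0.1582], [1.0, 0.0001, 0.0004, 0.0006], [0.0, 0.0, 0.0, 1.0]]} 0.0188
```

View pics/top0.png

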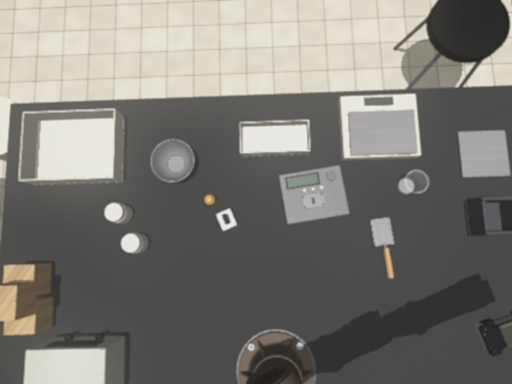

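View pics/side0.png

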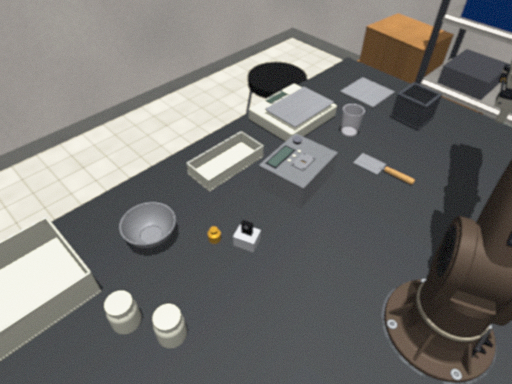

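The top view shows the console at about (314,194), with its lock plate at about (313,201). The stand with the black key is at (227,219), and the brass weight is at (209,200). In the side view the stand is at (247,236) and the lock plate at about (303,161).

```bash
cat > h.py <<'E'
import cv2,numpy as np
from scipy.spatial.transform import Rotation as Ro
from cell import arm,get_image,camera_info
def ray(n,uv,pose=None):
    c=camera_info(n);f=192/np.tan(np.radians(c["fovy"])/2)
    uv=np.atleast_2d(np.asarray(uv,float));q=(uv-[c["cx"],c["cy"]])/f
    if n!="wrist":
        d=np.c_[q,np.ones(len(q))];R=np.array(c["R"]);return -R.T@np.array(c["t"]),d@R
    r=np.linalg.norm(q,axis=1,keepdims=True);d=np.c_[q*np.sinc(r/np.pi),np.cos(r)]
    T=np.array(c["tool_from_camera"]);p,rv=pose;W=Ro.from_rotvec(rv).as_matrix()
    return W@T[:3,3]+p,d@(W@T[:3,:3]).T
def onz(n,uv,z,pose=None):
    o,d=ray(n,uv,pose);return o+d*((z-o[2])/d[:,2])[:,None]
def pix(X,pose):  # wrist projection
    c=camera_info("wrist");f=192/np.tan(np.radians(c["fovy"])/2)
    T=np.array(c["tool_from_camera"]);W=Ro.from_rotvec(pose[1]).as_matrix()
    x=((np.atleast_2d(X)-pose[0])@W-T[:3,3])@T[:3,:3]
    r=np.linalg.norm(x[:,:2],axis=1,keepdims=True);return x[:,:2]/r*np.arctan2(r,x[:,2:])*f+[c["cx"],c["cy"]]
def comp(m,uv):
    n,l,s,c=cv2.connectedComponentsWithStats(m.astype(np.uint8));k=l[int(uv[1]),int(uv[0])]
    return (l==k).astype(np.uint8),s[k],c[k]
def snap(name):
    s=arm.observe();p,d=get_image("wrist");cv2.imwrite(f"pics/{name}.png",p[:,:,::-1])
    pose=(np.array(s["position"]),np.array(s["ee_rot"]))
    np.savez(f"{name}.npz",p=p,d=d,pos=pose[0],rot=pose[1]);return p,d,pose,s
def load(name):
    a=np.load(name+".npz");return a["p"],a["d"],(a["pos"],a["rot"])
E
python3 - <<'E'
from h import *
a=np.load("top0.npz");p=a["p"];d=a["d"];g=p.max(2)
for nm,uv,z,th in(("console",(300,210),.09,70),("stand",(221,213),.04,110)):
    m=(g>th);x0,y0=(265,155) if nm=="console" else (205,200)
    x1,y1=(360,232) if nm=="console" else (250,240)
    q=np.zeros_like(m);q[y0:y1,x0:x1]=m[y0:y1,x0:x1]
    k,s,c=comp(q,uv);ct=max(cv2.findContours(k,0,2)[0],key=cv2.contourArea)
    h=cv2.boxPoints(cv2.minAreaRect(ct));P=onz("top",h,z)
    print(nm,s,p[uv[1],uv[0]],"\n",h.round(1).tolist(),"\n",P.round(3).tolist(),P.mean(0).round(3),np.linalg.norm(np.diff(P,axis=0),axis=1).round(3))
    print(np.degrees(np.arctan2(*(P[1]-P[0])[1::-1])),d[uv[1],uv[0]])
for nm,uv,z in(("knob",(331,176),.104),("plate",(313,201),.095),("weight",(209,200),.045),("disp",(302,181),.09),("key",(226,218),.08)):print(nm,onz("top",uv,z).round(3))
o=Ro.from_rotvec(arm.observe()["ee_rot"]).as_matrix();print(o.round(2))
E
```

```text
console [ 265  155   95   77 7315] [163 162 161] 
 [[265.0, 231.0], [265.0, 155.0], [359.0, 155.0], [359.0, 231.0]] 
 [[0.451, 0.024, 0.09], [0.7, 0.016, 0.09], [0.69, -0.291, 0.09], [0.443, -0.275, 0.09]] [ 0.571 -0.131  0.09 ] [0.249 0.307 0.248]
-1.7307771618029775 1.228122
stand [216 208  21  23 298] [231 230 230] 
 [[214.10000610351562, 213.5], [229.6999969482422, 206.60000610351562], [237.8000030517578, 224.8000030517578], [222.1999969482422, 231.6999969482422]] 
 [[0.516, 0.194, 0.04], [0.538, 0.14, 0.04], [0.476, 0.114, 0.04], [0.454, 0.167, 0.04]] [0.496 0.154 0.04 ] [0.057 0.067 0.057]
-67.55937570830962 1.2869723
knob [[ 0.62  -0.194  0.104]]
plate [[ 0.542 -0.133  0.095]]
weight [[0.561 0.21  0.045]]
disp [[ 0.609 -0.101  0.09 ]]
key [[0.497 0.149 0.08 ]]
[[-0.95 -0.    0.3 ]
 [-0.3   0.   -0.95]
 [ 0.   -1.   -0.  ]]
```

Request:
carry_out --steps '[1,0.18,0.23,0,0.12,1,0.36,0.46,0,0.25,1,0.54,0.7,0,0.38,1,0.7,0.92,0,0.5]'

```text
clock: 0.5
position: [0.2601, -0.5022, 0.2264]
ee_rot: [-0.667, 1.813, -1.812]
force: [1.4, 0.9, -0.1]
width: 0.995
```

Request:
carry_out --steps '[1,0.18,0.23,0,0.12,1,0.36,0.46,0,0.25,1,0.54,0.7,0,0.38,1,0.7,0.92,0,0.5]'

```text
clock: 0.9
position: [0.33, -0.4102, 0.2265]
ee_rot: [-0.947, 1.549, -1.548]
force: [0.1, -0.3, 0.5]
width: 1.002
```

Request:
carry_out --steps '[1,0.18,0.23,0,0.12,1,0.36,0.46,0,0.25,1,0.54,0.7,0,0.38,1,0.7,0.92,0,0.5]'

```text
clock: 1.3
position: [0.3999, -0.3182, 0.2265]
ee_rot: [-1.17, 1.269, -1.268]
force: [0.7, -1.9, 0.8]
width: 1.001
```

Request:
carry_out --steps '[1,0.18,0.23,0,0.12,1,0.36,0.46,0,0.25,1,0.54,0.7,0,0.38,1,0.7,0.92,0,0.5]'

```text
clock: 1.7
position: [0.4699, -0.2263, 0.2265]
ee_rot: [-1.341, 0.977, -0.976]
force: [-0.3, 0.7, -0.9]
width: 0.998
```

Request:
carry_out --steps '[1,0.18,0.23,0,0.12,1,0.36,0.46,0,0.25,1,0.54,0.7,0,0.38,1,0.7,0.92,0,0.5,1,0.7,0.92,0,0.5,1,0.7,0.92,0,0.5]'

```text
clock: 2.3
position: [0.5391, -0.1354, 0.2263]
ee_rot: [-1.462, 0.68, -0.679]
force: [0.0, -0.7, -0.3]
width: 1.003
```

```bash
python3 - <<'E'
from h import *
p,d,pose,s=snap("w1");print(s["clock"],pose,s["joints"]);print(pix([[.542,-.133,.095],[.62,-.194,.104]],pose))
E
```

```text
2.3 (array([ 0.53909691, -0.13540461,  0.22626847]), array([-1.46205662,  0.68037931, -0.67877129])) [ 0.5774715   0.38796302 -0.57821069  1.70741506  0.23198835  1.1162568
  0.6309744 ]
[[257.72396553 180.53452456]
 [275.72575754 267.26610061]]
```

View pics/w1.png

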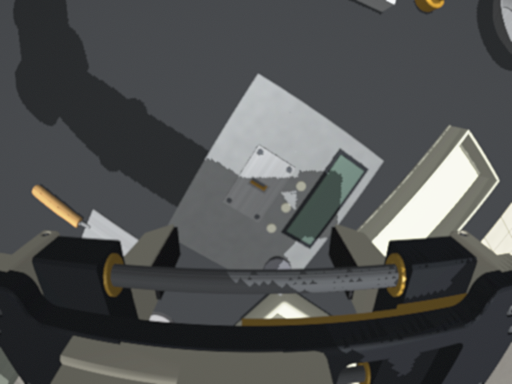

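The wrist view shows the keyhole as a brown slot at (259,185) on the lock plate. The plate's corners are near (262,146), (298,170), (258,221) and (225,200), and the console top has corners at (260,75) and (383,160).

```bash
python3 - <<'E'
from h import *
p,d,pose=load("w1");i=p.astype(int)
m=((i[:,:,0]-i[:,:,2])>25);m[:165]=0;m[205:]=0;m[:,:235]=0;m[:,285:]=0
ct=max(cv2.findContours(m.astype(np.uint8),0,2)[0],key=cv2.contourArea);r=cv2.minAreaRect(ct);print("hole",r)
b=cv2.boxPoints(r);P=onz("wrist",b,.095,pose);print(P.round(4).tolist(),P.mean(0));e=[P[1]-P[0],P[2]-P[1]];print([(np.linalg.norm(v),np.degrees(np.arctan2(v[1],v[0]))) for v in e])
M=cv2.moments(m.astype(np.uint8));print("cent",onz("wrist",[M["m10"]/M["m00"],M["m01"]/M["m00"]],.095,pose))
# console edges: dark->light transition scan
g=cv2.GaussianBlur(p,(3,3),0).mean(2)
def edge(a,b,n=25,w=7):
    a,b=np.array(a,float),np.array(b,float);t=(b-a)/np.linalg.norm(b-a);nn=np.array([-t[1],t[0]]);o=[]
    for k in np.linspace(.1,.9,n):
        c=a+k*(b-a);ss=np.arange(-w,w+.1,.25);q=c+ss[:,None]*nn
        v=cv2.remap(g.astype(np.float32),q[:,0].astype(np.float32),q[:,1].astype(np.float32),1).ravel()
        j=np.argmax(abs(np.gradient(v)));o.append(q[j])
    W=onz("wrist",o,.09,pose)[:,:2];l=cv2.fitLine(W.astype(np.float32),cv2.DIST_HUBER,0,1e-4,1e-4).ravel()
    res=(W-l[2:])@[-l[1],l[0]];print("edge",l[:2],np.degrees(np.arctan2(l[1],l[0])),l[2:],"rms",res.std());return l
A=edge((260,75),(383,160));B=edge((260,75),(207,160))
K=onz("wrist",[[260,75],[383,160]],.09,pose);print(K,np.linalg.norm(K[1]-K[0]))
x=np.linalg.solve(np.c_[A[:2],-B[:2]],B[2:]-A[2:]);c=A[2:]+x[0]*A[:2];print("corner",c)
cv2.imwrite("pics/w1c.png",cv2.resize(p[130:235,205:325,::-1],None,fx=6,fy=5.5,interpolation=2))
E
```

```text
hole ((257.4827575683594, 185.2069091796875), (17.06983757019043, 5.25225830078125), 23.198591232299805)
[[0.5375, -0.142, 0.095], [0.5358, -0.1367, 0.095], [0.5526, -0.1319, 0.095], [0.5543, -0.1371, 0.095]] [ 0.5450382  -0.13691295  0.095     ]
[(np.float64(0.005509373246213642), np.float64(107.54390874260615)), (np.float64(0.0174484691528311), np.float64(16.16858300222809))]
cent [[ 0.54573293 -0.1365502   0.095     ]]
edge [0.9903144  0.13884266] 7.9808807 [ 0.54986143 -0.04026783] rms 0.00022447001344198973
edge [ 0.13936941 -0.99024045] -81.98864 [ 0.47946507 -0.10074185] rms 0.00020072568998884835
[[ 0.47567613 -0.05119421  0.09      ]
 [ 0.63085778 -0.02888136  0.09      ]] 0.1567775732175401
corner [ 0.47248065 -0.05111665]
```

View pics/w1c.png

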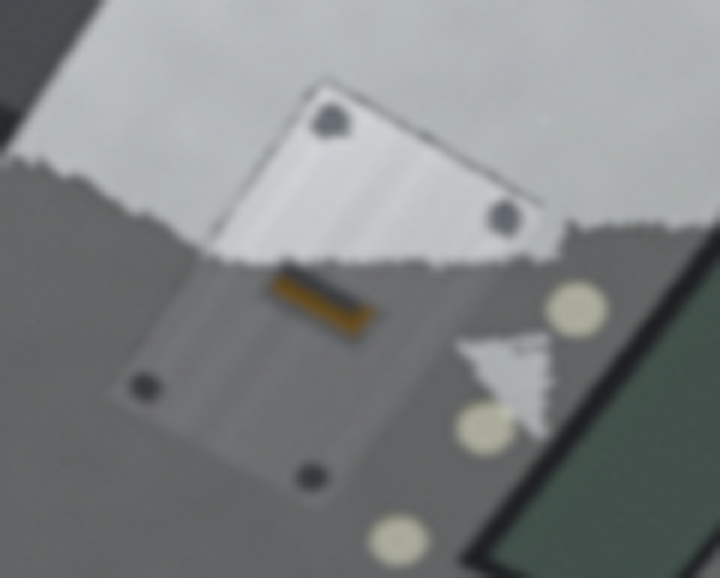

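The crop shows the slot with corners at about (285,262), (375,310), (360,340) and (268,290). That puts its centre at wrist pixel (258.2,184.1). The plate's outer corners are at about (325,82), (548,205), (315,505) and (108,393).

```bash
python3 - <<'E'
from h import *
p,d,pose=load("w1")
cr=np.array([[285,262],[375,310],[360,340],[268,290],[325,82],[548,205],[315,505],[108,393]],float)
px=(cr+.5)/[6,5.5]-.5+[205,130]
P=onz("wrist",px,.095,pose)[:,:2];ex=np.array([.9903,.1388]);ey=np.array([-.1388,.9903]);mk=np.array([.5458,-.1418])
L=(P-mk)@np.c_[ex,ey];print((L*1000).round(1));print(L[:4].mean(0)*1000,L[4:].mean(0)*1000)
print("cam",ray("wrist",[0,0],pose)[0])
E
```

```text
[[ -9.2   9.1]
 [  8.6   9.5]
 [  9.6   3.2]
 [ -8.8   3.1]
 [-21.4  40.9]
 [ 22.3  41.8]
 [ 21.  -29.1]
 [-21.6 -28.8]]
[0.03897245 6.23228672] [0.07813832 6.19637507]
cam [ 0.48689208 -0.07299135  0.38454774]
```

Request:
carry_out --steps '[1,-0.1,0.25,0.05,0.2,1,-0.2,0.5,0.1,0.4,1,-0.3,0.75,0.15,0.6,1,-0.4,0.95,0.2,0.75]'

```text
clock: 2.75
position: [0.4983, -0.0408, 0.2468]
ee_rot: [-1.561, 0.218, -0.218]
force: [0.1, -0.1, 0.4]
width: 0.996
```

Request:
carry_out --steps '[1,-0.1,0.25,0.0,0.2,1,-0.2,0.5,0.0,0.4,1,-0.2,0.75,0.0,0.6,1,-0.2,0.95,0.0,0.75]'

```text
clock: 3.15
position: [0.4787, 0.054, 0.2469]
ee_rot: [-1.558, -0.244, 0.244]
force: [0.2, 0.0, 0.4]
width: 1.003
```

Request:
carry_out --steps '[1,0,0.25,0.0,0.05,1,0,0.5,0.0,0.1,1,0.1,0.75,0.0,0.12,1,0.15,0.95,0.0,0.12,1,0.15,0.95,0.0,0.12,1,0.15,0.95,0.0,0.12]'

```text
clock: 3.75
position: [0.4942, 0.1482, 0.2464]
ee_rot: [-1.549, -0.314, 0.315]
force: [0.9, -0.7, 0.5]
width: 0.999
```

```bash
python3 - <<'E'
from h import *
p,d,pose,s=snap("w2");print(s["clock"],pose,s["joints"]);print(pix([[.496,.154,.04],[.497,.152,.084],[.561,.21,.045]],pose));print(Ro.from_rotvec(pose[1]).as_matrix().round(3))
E
```

```text
3.75 (array([0.49423082, 0.1481508 , 0.24642258]), array([-1.54874108, -0.3136853 ,  0.31491097])) [ 0.31106659  0.38952382 -0.93777595  1.7525596   0.33906441  1.17326056
  1.24619977]
[[258.56724264 167.73145483]
 [257.09503327 176.85584455]
 [277.96360794 228.54999674]]
[[ 0.921 -0.001 -0.39 ]
 [ 0.39  -0.001  0.921]
 [-0.001 -1.    -0.001]]
```

View pics/w2.png

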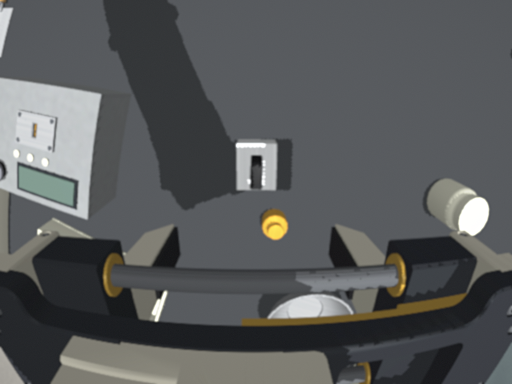

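The stand is at about (256,165), nearly square to the picture, with the black key in it at (257,172). The weight is at (275,225).

```bash
python3 - <<'E'
from h import *
p,d,pose=load("w2")
cv2.imwrite("pics/w2c.png",cv2.resize(p[130:200,222:292,::-1],None,fx=8,fy=8,interpolation=2))
print(pix([[.496,.154,.0]],pose))
for r in (144,150,155,160,170,180,188,192): print(r,p[r,232:282:1].mean(1).astype(int).tolist())
print((d[135:195:4,257]).round(3).tolist())
E
```

```text
[[258.1802568  161.16330572]]
144 [53, 52, 64, 127, 228, 255, 255, 255, 255, 255, 255, 255, 255, 255, 255, 255, 255, 255, 255, 255, 255, 255, 255, 255, 255, 255, 255, 255, 255, 255, 255, 255, 255, 236, 197, 179, 177, 177, 177, 177, 178, 181, 181, 174, 146, 101, 65, 54, 55, 56]
150 [56, 53, 56, 85, 138, 181, 194, 193, 189, 188, 188, 187, 186, 187, 188, 189, 188, 188, 187, 189, 189, 188, 186, 189, 192, 191, 188, 186, 185, 186, 186, 185, 186, 188, 189, 187, 188, 188, 187, 187, 188, 192, 195, 188, 159, 110, 67, 54, 54, 55]
155 [56, 54, 55, 79, 134, 180, 194, 193, 190, 188, 189, 187, 186, 188, 188, 189, 189, 186, 171, 141, 115, 104, 104, 106, 108, 109, 110, 110, 117, 144, 172, 185, 188, 189, 189, 188, 187, 187, 187, 186, 188, 192, 195, 188, 153, 99, 61, 53, 54, 54]
160 [55, 54, 55, 80, 136, 181, 194, 193, 190, 188, 187, 186, 185, 186, 188, 190, 190, 183, 152, 92, 35, 16, 18, 20, 21, 21, 19, 16, 26, 81, 156, 212, 222, 202, 189, 187, 188, 188, 187, 187, 188, 191, 195, 186, 153, 100, 61, 53, 55, 55]
170 [56, 53, 55, 79, 131, 176, 191, 193, 189, 187, 188, 186, 185, 186, 188, 189, 186, 165, 11
[... 427 characters left out ...]
6, 185, 185, 183, 183, 185, 187, 184, 165, 128, 94, 78, 78, 82, 83, 84, 84, 78, 73, 86, 124, 162, 184, 189, 189, 187, 187, 186, 184, 184, 185, 187, 189, 184, 154, 103, 64, 55, 56, 57, 58]
192 [55, 54, 56, 55, 55, 55, 58, 62, 68, 71, 76, 82, 87, 90, 90, 90, 91, 91, 91, 91, 92, 92, 91, 92, 91, 92, 92, 92, 91, 91, 91, 90, 91, 91, 91, 90, 91, 90, 91, 91, 90, 91, 92, 91, 91, 91, 91, 92, 92, 92]
[0.4000000059604645, 0.39899998903274536, 0.36399999260902405, 0.367000013589859, 0.36800000071525574, 0.36500000953674316, 0.3400000035762787, 0.32600000500679016, 0.32899999618530273, 0.3310000002384186, 0.33000001311302185, 0.3310000002384186, 0.3330000042915344, 0.33399999141693115, 0.4259999990463257]
```

View pics/w2c.png

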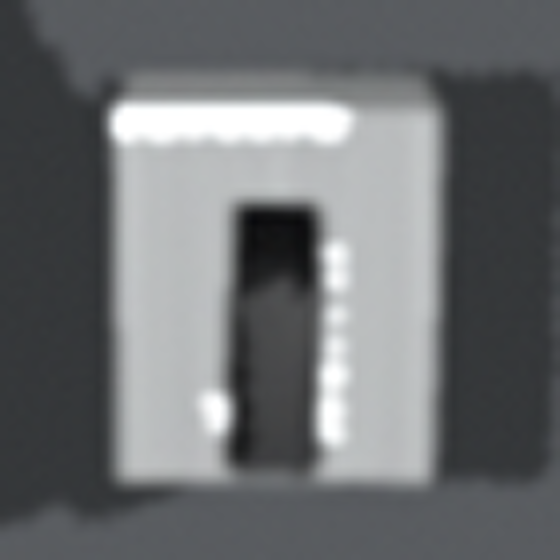

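The crop shows the stand's top with corners at (112,103), (442,103), (437,485) and (113,485). The top of the grip spans about x 233–316 and y 278–470.

```bash
python3 - <<'E'
from h import *
p,d,pose=load("w2")
for nm,cr,z in(("stand",[[112,103],[442,103],[437,485],[113,485]],.04),("grip",[[233,280],[316,280],[315,470],[233,470]],.084),("gripfoot",[[237,205],[318,205]],.04)):
    px=(np.array(cr)+.5)/8-.5+[222,130];P=onz("wrist",px,z,pose);E=np.roll(P,-1,0)-P
    print(nm,P.mean(0).round(4),np.linalg.norm(E,axis=1).round(4),np.degrees(np.arctan2(E[:,1],E[:,0])).round(1))
    if nm=="gripfoot":print(P.mean(0)+.016*np.array([.921,.39,0]))
E
```

```text
stand [0.496  0.1506 0.04  ] [0.051  0.0619 0.0522 0.0619] [ 113.    23.3  -67.  -157.8]
grip [0.4972 0.1506 0.084 ] [0.0115 0.0275 0.0116 0.0274] [ 113.    23.   -67.  -157.2]
gripfoot [0.4823 0.145  0.04  ] [0.0126 0.0126] [113. -67.]
[0.49707308 0.15125222 0.04      ]
```

Request:
carry_out --steps '[0.5,0.01,0.01,-0.3,0,0.5,0.023,0.025,-0.6,0,0.5,0.023,0.025,-0.9,0,0.5,0.023,0.025,-1,0]'

```text
clock: 4.2
position: [0.4953, 0.149, 0.1442]
ee_rot: [-1.55, -0.31, 0.317]
force: [-0.5, 0.6, 1.0]
width: 0.704
```

Request:
carry_out --steps '[0.5,0,0,-0.25,0,0.5,0,0,-0.5,0,0.5,0,0,-0.75,0,0.5,0,0,-0.9,0,0.5,0,0,-0.97,0,0.5,0,0,-0.97,0]'

```text
clock: 4.8
position: [0.4967, 0.1515, 0.0497]
ee_rot: [-1.548, -0.314, 0.315]
force: [0.1, 0.2, -0.4]
width: 0.501
```

Request:
carry_out --steps '[0.12,0,0,0,0,0.12,0,0,0,0,0.12,0,0,0,0,0.12,0,0,0,0,0.0,0,0,0,0,0.0,0,0,0,0,0,0,0,0,0,0,0,0,0,0]' --grip_force 25

```text
clock: 5.6
position: [0.4968, 0.1519, 0.0501]
ee_rot: [-1.548, -0.316, 0.315]
force: [-0.7, -1.5, 5.6]
width: 0.153
```

Request:
carry_out --steps '[0,0,0,0.1,0,0,0,0,0.25,0,0,0,0,0.4,0,0,0,0,0.6,0,0,0,0,0.8,0,0,0,0,1,0,0,0,0,1,0,0,0,0,1,0]'

```text
clock: 6.4
position: [0.4969, 0.1518, 0.1506]
ee_rot: [-1.548, -0.316, 0.314]
force: [0.6, -0.4, -1.0]
width: 0.152
```

```bash
python3 - <<'E'
from h import *
p,d,pose,s=snap("w3");print(s["clock"],pose,s["force"],s["ft_torque"])
W=Ro.from_rotvec(pose[1]).as_matrix();tx,tz=W[:,0],W[:,2];P=pose[0];print(np.degrees(np.arctan2(tx[1],tx[0])))
for z in(.012,.034-.0,-.010,-.026,-.036):
  print(z,pix([P+a*tx+b*tz+[0,0,z] for a in(-.016,0,.016) for b in (0,)],pose).round(1).tolist())
cv2.imwrite("pics/w3c.png",cv2.resize(p[150:310,180:340,::-1],None,fx=3.7,fy=3.7,interpolation=2))
E
```

```text
6.4 (array([0.49692436, 0.15179288, 0.15059461]), array([-1.54794402, -0.31626916,  0.31386706])) [ 0.61362443 -0.4342992  -0.99217722] [ 0.09151007 -0.14275324 -0.02363236]
23.011994672241812
0.012 [[255.4, 224.7], [255.3, 250.6], [255.3, 274.3]]
0.034 [[255.5, 243.9], [255.5, 272.2], [255.4, 297.3]]
-0.01 [[255.3, 209.8], [255.2, 233.5], [255.2, 255.5]]
-0.026 [[255.2, 200.9], [255.2, 223.1], [255.1, 244.0]]
-0.036 [[255.2, 196.0], [255.1, 217.4], [255.1, 237.6]]
```

View pics/w3c.png

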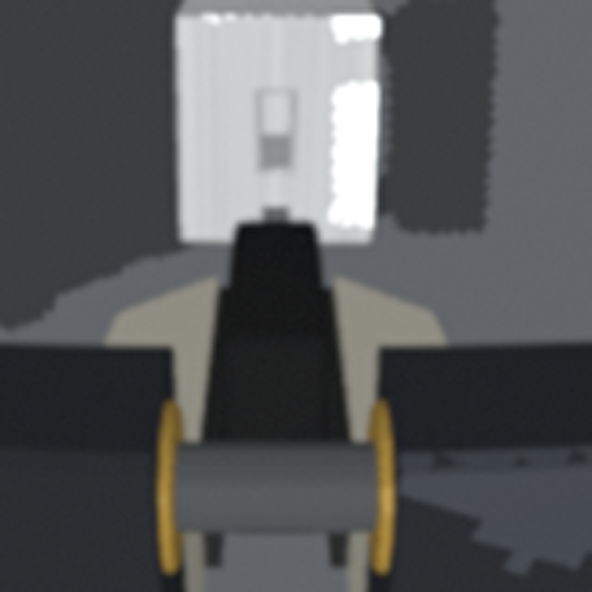

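The underside of the grip sits where predicted along tool x. It is about 1 mm off along tool z, which matches the bias seen at the grasp, so I'm shifting the keyhole estimate to about (0.5457, -0.1350).

Request:
carry_out --steps '[0,0.03,-0.15,0,-0.02,0,0.07,-0.4,0,-0.05,0,0.11,-0.67,0,-0.08,0,0.163,-0.956,0,-0.111]'

```text
clock: 6.85
position: [0.5125, 0.0542, 0.1489]
ee_rot: [-1.557, -0.245, 0.247]
force: [-0.7, 0.1, 0.2]
width: 0.151
```

Request:
carry_out --steps '[0,0.04,-0.25,0,-0.02,0,0.08,-0.5,0,-0.05,0,0.12,-0.75,0,-0.08,0,0.163,-0.956,0,-0.111]'

```text
clock: 7.25
position: [0.5286, -0.0423, 0.1489]
ee_rot: [-1.564, -0.175, 0.178]
force: [0.1, 0.4, -1.4]
width: 0.151
```

Request:
carry_out --steps '[0,0.04,-0.25,0,-0.02,0,0.08,-0.5,0,-0.05,0,0.12,-0.75,0,-0.08,0,0.15,-0.9,0,-0.111,0,0.163,-0.956,0,-0.112,0,0.163,-0.956,0,-0.112,0,0.163,-0.956,0,-0.112]'

```text
clock: 7.95
position: [0.5454, -0.1335, 0.1497]
ee_rot: [-1.567, -0.111, 0.111]
force: [0.4, 0.5, -0.7]
width: 0.152
```

```bash
python3 - <<'E'
from h import *
p,d,pose,s=snap("w4");print(s["clock"],pose,s["force"],s["ft_torque"])
W=Ro.from_rotvec(pose[1]).as_matrix();tx,tz=W[:,0],W[:,2];P=pose[0];print(np.degrees(np.arctan2(tx[1],tx[0])))
print(pix([P+[0,0,-.036],[P[0],P[1],.095]],pose))
cv2.imwrite("pics/w4c.png",cv2.resize(p[150:270,195:315,::-1],None,fx=5,fy=5,interpolation=2))
E
```

```text
7.95 (array([ 0.54544608, -0.13351203,  0.14974392]), array([-1.56704514, -0.11103724,  0.11107194])) [ 0.44077855  0.46174107 -0.73871025] [ 0.13458333 -0.11882883 -0.02527888]
8.103781343950535
[[254.87460543 217.23723872]
 [254.80289228 207.76404595]]
```

View pics/w4c.png

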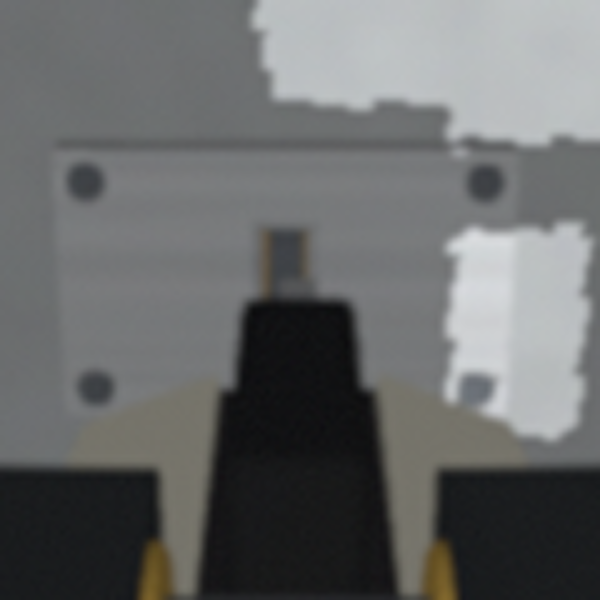

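The bit at crop (295,290) sits about 2 px right of the slot, whose centre is at crop x 286, so it should move about 1.7 mm in −y. The plate's near edge is at row 147 and the slot's near end at row 228.

```bash
python3 - <<'E'
from h import *
p,d,pose=load("w4");W=Ro.from_rotvec(pose[1]).as_matrix();P=pose[0]
px=(np.array([[285.5,147],[285.5,228],[85,182],[486,182]])+.5)/5-.5+[195,150]
Q=onz("wrist",px,.095,pose);print(((Q-P)@np.c_[W[:,0],W[:,2]]*1000).round(2))
print(((onz("wrist",(np.array([[295,290],[299,302]])+.5)/5-.5+[195,150],P[2]-.036,pose)-P)@np.c_[W[:,0],W[:,2]]*1000).round(2))
for y in (185,195,200,205): 
  print(p[y,243:262].mean(1).astype(int).tolist())
print(arm.observe()["position"],arm.observe()["force"])
E
```

```text
[[-22.86  -2.38]
 [-10.17  -2.4 ]
 [-17.45 -32.6 ]
 [-17.45  27.77]]
[[-7.31 -0.93]
 [-5.51 -0.37]]
[122, 122, 123, 122, 123, 123, 122, 122, 122, 122, 122, 122, 122, 123, 123, 122, 123, 122, 123]
[122, 120, 116, 109, 103, 99, 97, 97, 97, 98, 98, 99, 101, 106, 112, 115, 120, 122, 122]
[120, 118, 113, 103, 92, 79, 70, 67, 68, 66, 66, 68, 77, 94, 108, 115, 119, 119, 119]
[120, 119, 113, 104, 92, 78, 69, 68, 71, 73, 74, 73, 81, 91, 102, 110, 118, 120, 120]
[ 0.54546005 -0.13334923  0.14980996] [-0.13013291  0.27221132 -1.35098717]
```

Request:
carry_out --steps '[0,-0.005,-0.016,0,0,0,-0.005,-0.016,-0.05,0,0,-0.005,-0.016,-0.1,0,0,-0.005,-0.016,-0.15,0,0,-0.005,-0.016,-0.17,0,0,-0.005,-0.016,-0.18,0,0,-0.005,-0.016,-0.19,0,0,-0.005,-0.016,-0.195,0,0,-0.005,-0.016,-0.2,0,0,-0.005,-0.016,-0.2,0]'

```text
clock: 9.0
position: [0.5451, -0.1365, 0.1298]
ee_rot: [-1.568, -0.11, 0.11]
force: [0.9, -0.9, -1.5]
width: 0.151
```

Request:
carry_out --steps '[0,0,0,-0.005,0,0,0,0,-0.01,0,0,0,0,-0.01,0]'

```text
clock: 9.3
position: [0.5451, -0.1365, 0.1288]
ee_rot: [-1.568, -0.11, 0.11]
force: [1.1, 0.3, -0.6]
width: 0.152
```

Request:
carry_out --steps '[0,0,0,-0.005,0,0,0,0,-0.01,0,0,0,0,-0.01,0]'

```text
clock: 9.6
position: [0.5451, -0.1365, 0.1277]
ee_rot: [-1.568, -0.11, 0.11]
force: [0.1, 1.1, -0.7]
width: 0.155
```

Request:
carry_out --steps '[0,0,0,-0.005,0,0,0,0,-0.01,0,0,0,0,-0.015,0,0,0,0,-0.02,0,0,0,0,-0.02,0]'

```text
clock: 10.1
position: [0.5451, -0.1365, 0.1257]
ee_rot: [-1.568, -0.11, 0.11]
force: [1.7, 1.5, 0.4]
width: 0.15
```

```bash
python3 - <<'E'
from h import *
s=arm.observe();print(s["position"],s["force"],s["ft_torque"])
E
```

```text
[ 0.5451238  -0.1364587   0.12571531] [1.67211905 1.47852042 0.41859388] [ 0.45203241 -0.45042253  0.01845893]
```

Request:
carry_out --steps '[0,0.003,0.004,0,0,0,0.006,0.007,0,0,0,0.006,0.007,0,0]'

```text
clock: 10.4
position: [0.5453, -0.136, 0.1256]
ee_rot: [-1.568, -0.109, 0.11]
force: [-1.4, 0.3, -0.7]
width: 0.149
```

```bash
python3 - <<'E'
from h import *
s=arm.observe();print(s["position"],s["force"],s["ft_torque"])
E
```

```text
[ 0.54528663 -0.13602171  0.12556677] [-1.41028443  0.30361993 -0.70211586] [ 0.12604209 -0.11285964 -0.00340416]
```

Request:
carry_out --steps '[0,0,0,-0.005,0,0,0,0,-0.01,0,0,0,0,-0.015,0,0,0,0,-0.02,0,0,0,0,-0.02,0]'

```text
clock: 10.9
position: [0.5456, -0.1358, 0.1237]
ee_rot: [-1.568, -0.11, 0.11]
force: [0.2, -0.1, -0.4]
width: 0.151
```

```bash
python3 - <<'E'
from h import *
s=arm.observe();print(s["position"],s["force"],s["ft_torque"])
E
```

```text
[ 0.54557358 -0.13583231  0.12365567] [ 0.19832907 -0.07765642 -0.41185712] [ 0.07784687 -0.13028817  0.00813976]
```

Request:
carry_out --steps '[0,0,0,-0.005,0,0,0,0,-0.01,0,0,0,0,-0.015,0,0,0,0,-0.02,0,0,0,0,-0.025,0,0,0,0,-0.03,0,0,0,0,-0.03,0]'

```text
clock: 11.6
position: [0.5456, -0.1358, 0.1207]
ee_rot: [-1.568, -0.11, 0.11]
force: [-0.1, 0.7, -0.5]
width: 0.151
```

Request:
carry_out --steps '[0,0,0,-0.005,0,0,0,0,-0.01,0,0,0,0,-0.015,0,0,0,0,-0.02,0,0,0,0,-0.025,0,0,0,0,-0.03,0,0,0,0,-0.03,0]'

```text
clock: 12.3
position: [0.5456, -0.1358, 0.1177]
ee_rot: [-1.568, -0.11, 0.11]
force: [-0.5, -0.5, 0.1]
width: 0.149
```

```bash
python3 - <<'E'
from h import *
s=arm.observe();print(s["position"],s["force"],s["ft_torque"])
E
```

```text
[ 0.54557562 -0.13584016  0.11767178] [-0.51985322 -0.46468178  0.13278127] [ 0.13526606 -0.14760568 -0.00341763]
```

Request:
carry_out --steps '[0,0,0,-0.005,0,0,0,0,-0.01,0,0,0,0,-0.015,0,0,0,0,-0.02,0,0,0,0,-0.025,0,0,0,0,-0.03,0,0,0,0,-0.035,0,0,0,0,-0.035,0]'

```text
clock: 13.1
position: [0.5456, -0.1358, 0.1142]
ee_rot: [-1.568, -0.11, 0.11]
force: [-0.8, 0.5, -0.1]
width: 0.151
```

Request:
carry_out --steps '[0,0,0,-0.003,0,0,0,0,-0.006,0,0,0,0,-0.006,0]'

```text
clock: 13.4
position: [0.5456, -0.1358, 0.1136]
ee_rot: [-1.568, -0.11, 0.11]
force: [0.7, 0.1, -1.0]
width: 0.149
```

```bash
python3 - <<'E'
from h import *
s=arm.observe();print(s["position"],s["force"],s["ft_torque"],s["joints"])
E
```

```text
[ 0.54562519 -0.13584711  0.11362841] [ 0.7112394   0.07206683 -1.03567859] [ 0.0771948  -0.11381489  0.02429444] [ 0.67113013  0.57033896 -0.74594665  1.81410338  0.46992829  0.94263798
  1.43046402]
```

Request:
carry_out --steps '[0,0,0,-0.003,0,0,0,0,-0.006,0,0,0,0,-0.006,0]'

```text
clock: 13.7
position: [0.5457, -0.1358, 0.1131]
ee_rot: [-1.568, -0.11, 0.11]
force: [0.1, -0.1, -0.0]
width: 0.153
```

Request:
carry_out --steps '[0,0,0,-0.003,0,0,0,0,-0.006,0,0,0,0,-0.006,0]'

```text
clock: 14.0
position: [0.5457, -0.1358, 0.113]
ee_rot: [-1.568, -0.11, 0.109]
force: [-1.9, -0.1, 6.7]
width: 0.151
```

Request:
carry_out --steps '[0,0,0,0.006,-0.05,0,0,0,0.006,-0.13,0,0,0,0.006,-0.22,0,0,0,0.006,-0.31,0,0,0,0.006,-0.4,0,0,0,0.006,-0.5,0,0,0,0.006,-0.6,0,0,0,0.006,-0.7,0,0,0,0.006,-0.8,0,0,0,0.006,-0.8,0,0,0,0.006,-0.8,0]'

```text
validation failed for argument at $.st...
```

```bash
python3 - <<'E'
from h import *
s=arm.observe();W=Ro.from_rotvec(s["ee_rot"]).as_matrix();print(s["position"],s["force"],s["ft_torque"],s["joints"],np.degrees(np.arctan2(W[1,0],W[0,0])),s["width"])
E
```

```text
[ 0.54572869 -0.13583334  0.11295488] [-1.86374334 -0.13587237  6.70358609] [ 0.07121763  0.37563398 -0.00668644] [ 0.67047375  0.57105067 -0.74539407  1.81484688  0.47118655  0.94113798
  1.42925032] 7.999546525945597 0.15148351047015518
```

Request:
carry_out --steps '[0,0,0,0.006,-0.05,0,0,0,0.006,-0.13,0,0,0,0.006,-0.22,0,0,0,0.006,-0.31,0,0,0,0.006,-0.4,0,0,0,0.006,-0.5,0,0,0,0.006,-0.6,0,0,0,0.006,-0.7,0,0,0,0.006,-0.8,0,0,0,0.006,-0.8,0,0,0,0.006,-0.8]'

```text
clock: 15.1
position: [0.5456, -0.136, 0.1131]
ee_rot: [-1.537, 0.381, -0.381]
force: [-0.6, -0.8, 0.8]
width: 0.151
```

```bash
python3 - <<'E'
from h import *
s=arm.observe();W=Ro.from_rotvec(s["ee_rot"]).as_matrix();print(s["position"],s["force"],s["ft_torque"],s["joints"],np.degrees(np.arctan2(W[1,0],W[0,0])),s["width"])
E
```

```text
[ 0.54562334 -0.13597504  0.11309396] [-0.56912718 -0.79945283  0.82070791] [-0.22001429 -0.03486531  0.06604756] [ 0.56871182  0.52774874 -0.58833167  1.82298115  0.36514998  0.90051339
  0.89719321] -27.86281200609872 0.15114093833855174
```

Request:
carry_out --steps '[0,0,0,0,-0.08,0,0,0,0,-0.17,0,0,0,0,-0.26,0,0,0,0,-0.35,0,0,0,0,-0.45,0,0,0,0,-0.55,0,0,0,0,-0.65,0,0,0,0,-0.74,0,0,0,0,-0.8,0,0,0,0,-0.85,0,0,0,0,-0.85,0,0,0,0,-0.85]'

```text
clock: 16.3
position: [0.5452, -0.1363, 0.113]
ee_rot: [-1.379, 0.898, -0.897]
force: [-2.1, -2.6, 3.9]
width: 0.155
```

```bash
python3 - <<'E'
from h import *
s=arm.observe();W=Ro.from_rotvec(s["ee_rot"]).as_matrix();print(s["position"],s["force"],s["ft_torque"],s["joints"],np.degrees(np.arctan2(W[1,0],W[0,0])),s["width"])
E
```

```text
[ 0.54517388 -0.13631161  0.11299607] [-2.14196818 -2.58284517  3.89332057] [-0.72644872  0.65711872  0.09817365] [ 0.4536491   0.49400381 -0.42037607  1.83302599  0.25701198  0.86893338
  0.32699575] -66.13342046428446 0.15487543131974157
```

Request:
carry_out --steps '[0,-0.003,-0.003,0.002,-0.02,0,-0.004,-0.004,0.003,-0.04,0,-0.004,-0.004,0.003,-0.04,0,-0.004,-0.004,0.003,-0.04]'

```text
clock: 16.7
position: [0.5451, -0.1364, 0.1131]
ee_rot: [-1.367, 0.923, -0.922]
force: [-1.3, -3.3, -1.0]
width: 0.149
```

```bash
python3 - <<'E'
from h import *
s=arm.observe();W=Ro.from_rotvec(s["ee_rot"]).as_matrix();print(s["position"],s["force"],s["ft_torque"],np.degrees(np.arctan2(W[1,0],W[0,0])),s["width"])
E
```

```text
[ 0.54506918 -0.13638359  0.11314491] [-1.25385501 -3.25798106 -1.00149665] [-0.70910559  0.2367126   0.07743434] -68.03525005117433 0.14875135911207404
```

Request:
carry_out --steps '[0,-0.001,-0.003,0,-0.02,0,-0.001,-0.005,0,-0.035,0,-0.001,-0.005,0,-0.035,0,-0.001,-0.005,0,-0.035]'

```text
clock: 17.1
position: [0.5451, -0.1365, 0.1132]
ee_rot: [-1.357, 0.943, -0.943]
force: [-0.9, -0.3, -2.8]
width: 0.148
```

```bash
python3 - <<'E'
from h import *
s=arm.observe();W=Ro.from_rotvec(s["ee_rot"]).as_matrix();print(s["position"],s["force"],s["ft_torque"],np.degrees(np.arctan2(W[1,0],W[0,0])),s["width"])
E
```

```text
[ 0.5450719  -0.13646742  0.11320124] [-0.90019275 -0.33738458 -2.80293563] [-0.24751126  0.15982074  0.08913131] -69.60572467568632 0.14827501523551906
```

Request:
carry_out --steps '[0,0,-0.001,-0.003,-0.02,0,0,-0.001,-0.003,-0.045,0,0,-0.001,-0.003,-0.045,0,0,-0.001,-0.003,-0.045]'

```text
clock: 17.5
position: [0.545, -0.1365, 0.1131]
ee_rot: [-1.344, 0.97, -0.97]
force: [-2.8, 0.1, 0.4]
width: 0.155
```

```bash
python3 - <<'E'
from h import *
s=arm.observe();W=Ro.from_rotvec(s["ee_rot"]).as_matrix();print(s["position"],s["force"],s["ft_torque"],np.degrees(np.arctan2(W[1,0],W[0,0])),s["width"])
E
```

```text
[ 0.54503198 -0.13653606  0.11307686] [-2.76555848  0.12172152  0.3834709 ] [0.04530571 0.58488194 0.10665328] -71.62685597542502 0.15474997385616004
```

Request:
carry_out --steps '[0,-0.003,0,0,-0.025,0,-0.003,0,0,-0.05,0,-0.003,0,0,-0.06,0,-0.003,0,0,-0.06,0,-0.003,0,0,-0.06]'

```text
clock: 18.0
position: [0.5449, -0.1366, 0.1131]
ee_rot: [-1.326, 1.005, -1.005]
force: [-1.8, 0.8, 0.2]
width: 0.148
```

```bash
python3 - <<'E'
from h import *
s=arm.observe();W=Ro.from_rotvec(s["ee_rot"]).as_matrix();print(s["position"],s["force"],s["ft_torque"],np.degrees(np.arctan2(W[1,0],W[0,0])),s["width"])
E
```

```text
[ 0.54493973 -0.13659397  0.11310181] [-1.81785779  0.83585795  0.21524388] [0.30062239 0.37264977 0.27275478] -74.32222903236784 0.14766341412471964
```

Torque rose to 0.27 Nm, so the rotor is clearly at its stop. Turning back now.

Request:
carry_out --steps '[0,0,0,0,0.06,0,0,0,0,0.15,0,0,0,0,0.25,0,0.001,0.001,0,0.35,0,0.002,0.002,0,0.45,0,0.002,0.002,0,0.55,0,0.003,0.003,0,0.65,0,0.003,0.003,0,0.75,0,0.004,0.004,0,0.85,0,0.004,0.004,0,0.95,0,0.004,0.004,0,0.95]'

```text
clock: 19.1
position: [0.5456, -0.1362, 0.1131]
ee_rot: [-1.527, 0.431, -0.432]
force: [-0.7, 2.1, -0.2]
width: 0.154
```

Request:
carry_out --steps '[0,0.001,0.001,0,0.06,0,0.001,0.001,0,0.15,0,0.001,0.001,0,0.25,0,0.001,0.001,0,0.35,0,0.002,0.002,0,0.45,0,0.002,0.002,0,0.55,0,0.003,0.003,0,0.65,0,0.003,0.003,0,0.75,0,0.004,0.004,0,0.82,0,0.004,0.004,0,0.85,0,0.004,0.004,0,0.85]'

```text
clock: 20.2
position: [0.5458, -0.136, 0.1131]
ee_rot: [-1.569, -0.09, 0.089]
force: [-0.3, 1.5, 0.8]
width: 0.152
```

```bash
python3 - <<'E'
from h import *
s=arm.observe();W=Ro.from_rotvec(s["ee_rot"]).as_matrix();print(s["position"],s["force"],s["ft_torque"],np.degrees(np.arctan2(W[1,0],W[0,0])),s["width"])
E
```

```text
[ 0.545826   -0.13598668  0.11309581] [-0.25471902  1.5015958   0.8465041 ] [0.51314079 0.0319518  0.03907668] 6.544556419584822 0.15176301817039506
```

Request:
carry_out --steps '[0,0,0.002,0,0.03,0,0,0.003,0,0.06,0,0,0.003,0,0.08,0,0,0.003,0,0.08,0,0,0.003,0,0.08]'

```text
clock: 20.7
position: [0.5457, -0.1358, 0.1131]
ee_rot: [-1.566, -0.14, 0.14]
force: [-0.4, 0.9, -0.7]
width: 0.15
```

```bash
python3 - <<'E'
from h import *
s=arm.observe();W=Ro.from_rotvec(s["ee_rot"]).as_matrix();print(s["position"],s["force"],s["ft_torque"],np.degrees(np.arctan2(W[1,0],W[0,0])),s["width"])
E
```

```text
[ 0.54571004 -0.13580442  0.11311459] [-0.36463968  0.91806723 -0.677273  ] [ 0.30704828 -0.05051314 -0.01758485] 10.223275537908021 0.1502838252445899
```

Request:
carry_out --steps '[0,0,0,0.005,-0.015,0,0,0,0.01,-0.03,0,0,0,0.02,-0.03,0,0,0,0.03,-0.03,0,0,0,0.03,-0.03]'

```text
clock: 21.2
position: [0.5458, -0.1358, 0.1162]
ee_rot: [-1.568, -0.122, 0.122]
force: [0.9, -0.2, -0.7]
width: 0.151
```

Request:
carry_out --steps '[0,0,0,0.01,0,0,0,0,0.02,0,0,0,0,0.03,0,0,0,0,0.03,0]'

```text
clock: 21.6
position: [0.5457, -0.1358, 0.1192]
ee_rot: [-1.567, -0.122, 0.122]
force: [-0.3, -0.6, -1.0]
width: 0.151
```

```bash
python3 - <<'E'
from h import *
s=arm.observe();W=Ro.from_rotvec(s["ee_rot"]).as_matrix();print(s["position"],s["force"],s["ft_torque"],np.degrees(np.arctan2(W[1,0],W[0,0])),s["width"])
E
```

```text
[ 0.54572154 -0.13575923  0.11921767] [-0.25286642 -0.59582625 -1.00098277] [ 0.0871847  -0.11242865  0.01159238] 8.9008999149757 0.1512487558163118
```

Request:
carry_out --steps '[0,0,0,0.02,0,0,0,0,0.04,0,0,0,0,0.07,0,0,0,0,0.1,0,0,0,0,0.14,0,0,0,0,0.19,0,0,0,0,0.25,0,0,0,0,0.31,0,0,0,0,0.31,0,0,0,0,0.31,0]'

```text
clock: 22.6
position: [0.5457, -0.1358, 0.1502]
ee_rot: [-1.568, -0.122, 0.122]
force: [-0.1, -0.1, -0.9]
width: 0.15
```

Request:
carry_out --steps '[0,-0.03,0.15,0,0.02,0,-0.07,0.4,0,0.05,0,-0.11,0.67,0,0.08,0,-0.163,0.956,0,0.105]'

```text
clock: 23.0
position: [0.5286, -0.0382, 0.1498]
ee_rot: [-1.562, -0.188, 0.188]
force: [0.6, 0.6, -0.9]
width: 0.154
```

Request:
carry_out --steps '[0,-0.04,0.25,0,0.02,0,-0.08,0.5,0,0.05,0,-0.12,0.75,0,0.08,0,-0.163,0.956,0,0.105]'

```text
clock: 23.4
position: [0.5119, 0.0582, 0.15]
ee_rot: [-1.555, -0.254, 0.254]
force: [1.1, -0.3, -0.6]
width: 0.153
```

Request:
carry_out --steps '[0,-0.04,0.25,0,0.02,0,-0.08,0.5,0,0.05,0,-0.12,0.75,0,0.08,0,-0.15,0.9,0,0.1,0,-0.163,0.956,0,0.103,0,-0.163,0.956,0,0.103,0,-0.163,0.956,0,0.103,0,-0.163,0.956,0,0.103,0,-0.163,0.956,0,0.103]'

```text
clock: 24.3
position: [0.497, 0.15, 0.1499]
ee_rot: [-1.548, -0.313, 0.313]
force: [0.5, -0.7, -0.7]
width: 0.149
```

```bash
python3 - <<'E'
from h import *
p,d,pose,s=snap("w5");print(s["clock"],pose,s["force"],s["ft_torque"])
W=Ro.from_rotvec(pose[1]).as_matrix();print(np.degrees(np.arctan2(W[1,0],W[0,0])))
cv2.imwrite("pics/w5c.png",cv2.resize(p[150:310,180:340,::-1],None,fx=3.7,fy=3.7,interpolation=2))
E
```

```text
24.3 (array([0.49700081, 0.14995016, 0.14992885]), array([-1.54839266, -0.31318165,  0.31346514])) [ 0.54485677 -0.67903648 -0.67379865] [ 0.09851485 -0.13318039 -0.03799538]
22.883623016709496
```

View pics/w5c.png

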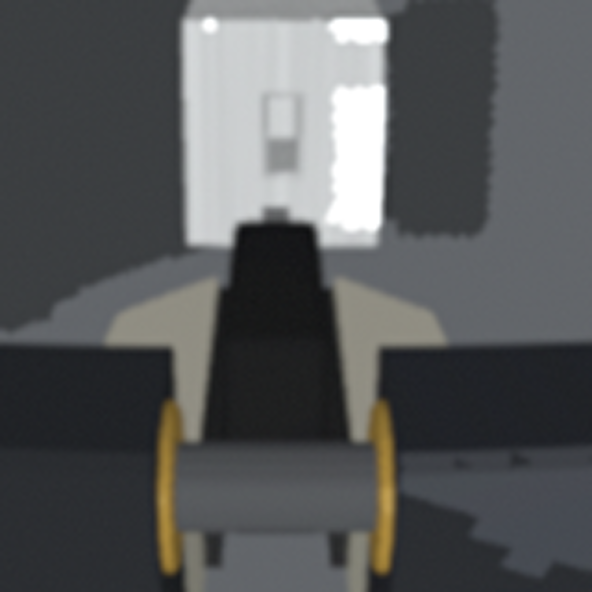

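The key sits in the grip as before, with the bit at crop (275,210). The pocket is at crop x 281, where it was 275 right after the pick-up, so I still need about 1.8 mm in y.

Request:
carry_out --steps '[0,0,0.01,0,0,0,0,0.018,-0.1,0,0,0,0.018,-0.25,0,0,0,0.018,-0.4,0,0,0,0.018,-0.55,0,0,0,0.018,-0.62,0,0,0,0.018,-0.65,0,0,0,0.018,-0.65,0,0,0,0.018,-0.65,0]'

```text
clock: 25.25
position: [0.497, 0.1531, 0.0854]
ee_rot: [-1.548, -0.315, 0.314]
force: [0.1, -0.3, -0.5]
width: 0.152
```

Request:
carry_out --steps '[0,-0.001,-0.013,0,0,0,-0.001,-0.013,0,0,0,-0.001,-0.013,-0.03,0,0,-0.001,-0.013,-0.06,0,0,-0.001,-0.013,-0.08,0,0,-0.001,-0.013,-0.1,0,0,-0.001,-0.013,-0.12,0,0,-0.001,-0.013,-0.14,0,0,-0.001,-0.013,-0.14,0]'

```text
clock: 26.15
position: [0.4965, 0.1515, 0.0707]
ee_rot: [-1.548, -0.314, 0.315]
force: [0.1, -0.4, -0.2]
width: 0.153
```

Request:
carry_out --steps '[0,0,0,-0.02,0,0,0,0,-0.05,0,0,0,0,-0.08,0,0,0,0,-0.11,0,0,0,0,-0.11,0]'

```text
clock: 26.65
position: [0.4963, 0.1514, 0.0595]
ee_rot: [-1.548, -0.314, 0.315]
force: [-1.1, -0.4, -0.3]
width: 0.153
```

Inside the pocket. Lowering until the grip is just above the block.

Request:
carry_out --steps '[0,0,0,-0.02,0,0,0,0,-0.05,0,0,0,0,-0.07,0,0,0,0,-0.085,0,0,0,0,-0.092,0,0,0,0,-0.092,0]'

```text
clock: 27.25
position: [0.4966, 0.1515, 0.0508]
ee_rot: [-1.548, -0.315, 0.315]
force: [0.4, -0.2, -1.4]
width: 0.151
```

Request:
carry_out --steps '[0,0,0,-0.004,0,0,0,0,-0.004,0,0.4,0,0,-0.004,0,0.4,0,0,-0.004,0,0.4,0,0,-0.004,0,0.4,0,0,-0.004,0,0.4,0,0,-0.004,0]'

```text
clock: 27.95
position: [0.4967, 0.1516, 0.0505]
ee_rot: [-1.548, -0.315, 0.315]
force: [-0.4, 0.1, 0.8]
width: 0.399
```

Request:
carry_out --steps '[0.4,0,0,0.1,0,0.4,0,0,0.25,0,0.4,0,0,0.45,0,0.4,0,0,0.7,0,0.4,0,0,0.95,0]'

```text
clock: 28.45
position: [0.4965, 0.1519, 0.1476]
ee_rot: [-1.547, -0.316, 0.315]
force: [0.3, 0.7, -0.1]
width: 0.403
```

Request:
carry_out --steps '[0.4,0,0,0.25,0,0.4,0,0,0.5,0,0.4,0,0,0.75,0,0.4,0,0,0.95,0,0.4,0,0,0.95,0,0.4,0,0,0.95,0]'

```text
clock: 29.05
position: [0.4966, 0.1517, 0.2414]
ee_rot: [-1.548, -0.316, 0.314]
force: [-0.4, 0.3, -0.5]
width: 0.4
```

```bash
python3 - <<'E'
from h import *
p,d,pose,s=snap("w6");print(s["clock"],pose,s["force"],d[120:200:6,257].round(3).tolist())
cv2.imwrite("pics/w6c.png",cv2.resize(p[130:200,222:292,::-1],None,fx=8,fy=8,interpolation=2))
E
```

```text
29.05 (array([0.49663292, 0.1516535 , 0.24137913]), array([-1.54797169, -0.31587675,  0.31360308])) [-0.37841701  0.28833511 -0.51396442] [0.3889999985694885, 0.3930000066757202, 0.39399999380111694, 0.3779999911785126, 0.35899999737739563, 0.3610000014305115, 0.33500000834465027, 0.32199999690055847, 0.32199999690055847, 0.3240000009536743, 0.3269999921321869, 0.32899999618530273, 0.41999998688697815, 0.421999990940094]
```

View pics/w6c.png

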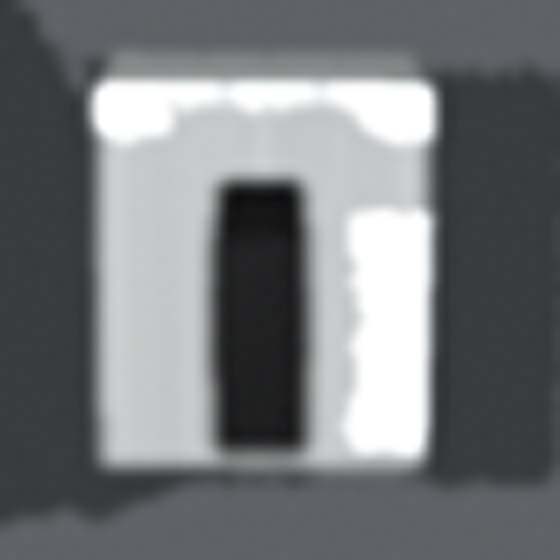

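The key is back upright in the pocket. Its grip foot is at crop row 185 and the block's near edge at row 80, nearly the same spacing as at the start (205 and 103). The gripper is well clear.

```bash
python3 -c "
from cell import arm
print(arm.sign_off(),arm.observe()['clock'])"
```

```text
the job is handed in; nothing more can be done
the job is handed in; nothing more can be done
```

I ran the whole interlock reset and handed the job in at about 29 s on the robot's clock; the sign-off gives no verdict.

- **Keyhole:** the wrist camera put it about 6 mm to the +y side of the nominal mark. The bit went in there with one small correction by feel.
- **Fully home:** I felt the floor at about 7 N, at the height expected for the key being fully home.
- **Turn to the stop:** I turned the gripper about 82° clockwise, until torque rose from about 0.1 to 0.27 Nm. That is roughly 17 N at the bit's edges by my estimate, close to the 20 N limit and the hardest moment of the run. The measured force on the tool never went above about 7 N.
- **Back home and out:** twisting torque fell to about zero when the key was back home, and it came out without catching.
- **Back in the stand:** the last picture shows the key upright, with its grip down on the block as at the start. The gripper is open and about 0.19 m above where it let go.

- **Not confirmed directly:** I had no direct reading of the rotor angle. Stop and home are inferred from the torque and the turn angle.
- **Tracking error:** after the two long moves, the measured position was 1–1.5 mm off in y. I corrected this both times, and nothing caught.
- **Bystanders:** I did not check them with a last overview picture. The arm felt no contact with anything else.

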